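# Seat the reference bottle and hold the incubator hatch at its balance point

## Task

Stand the small amber bottle upright and fully home in the round reference well on the incubator's front ledge and let go of it. Then lift the incubator's sprung blue hatch by its steel bar past its balance point (its pointer beyond the red mark on the side quadrant) and ease it back, without letting it drop, until the pointer is in the green band just below the balance point. Finish holding it still there with the fingers on the bar, so that I can look at the block before it is shut; leave the beaker, the tape roll and the timer where they are.

Things in the scene. Friction and masses are not known exactly. Their poses are not given: they have to be found in the camera images.
- bottle: small amber glass bottle with a ribbed white cap that stays on, 37 mm in diameter, 83 mm tall, about 0.07 kg, standing on the worktop (it may have changed places with the beaker or the tape roll). Grip its straight body (37 mm wide) about 50 mm up, below the shoulder that leads to the 32 mm cap. Origin at the centre of its underside, z up along its axis
- incubator: white bench dry-block incubator, fixed to the worktop, 300 x 210 mm, on the robot's right; place and yaw vary. Origin at the centre of its underside, x from its front (display) to its back, y to its left as the robot sees it, z up. Front ledge: x -180 to -45 mm, top 60 mm high, with the well. Main housing behind: x -45 to 120 mm, 84 mm high, with the blue hatch over it
- well_mouth (a point): centre of the mouth of the round reference well, at the ledge's top, at (-150, 75, 60) mm in the incubator's frame; 41 mm in diameter (rim chamfered 3 mm), 28 mm deep; the seated bottle stands out 55 mm above the ledge
- well_floor (a point): centre of the well's flat floor, 32 mm above the worktop; the origin of a seated bottle lies here
- hatch_hinge (a point): middle of the hatch's hinge axis, at (100, 0, 105) mm in the incubator's frame; the axis runs along the incubator's y
- balance_mark (a point): red balance mark on the grey quadrant plate at the incubator's left side (107 to 112 mm left of its middle, up to 77 mm from the hinge axis). It stands at hatch angle 1.0 rad; the green band just below it runs from 0.74 to 0.94 rad. A red pointer on the hatch's left edge shows the hatch angle there
- hatch_bar (a point): middle of the hatch's round steel grip bar, 12 mm thick, 120 mm long along the incubator's y. At hatch angle q it lies 200 cos q mm in front of the hinge axis (to the incubator's -x) and 200 sin q mm above it. Shut, it has a 49 mm gap behind it and 39 mm below it to the ledge: it can be pinched from above, one finger in front, one in the gap, and turns freely between the fingers
- hatch (a joint): angle of the hatch, rad: 0 shut (the start), grows as it is raised, stop at 1.4. It weighs 0.95 kg and has a spring: it balances at 1.0, below that it falls shut, beyond that it swings up to the stop by itself. Raising it at the bar takes about 2 N at first, near nothing at 1.0. Raise it to 1.1 or more, then bring it back to 0.74 to 0.94 and hold it there; move it slower than 1 rad/s
- beaker: glass beaker with spout, 59 x 64 x 67 mm, origin at the centre of its underside; to be left alone
- tape_roll: roll of white tape lying flat, 68 mm in diameter, 18 mm high, origin at the centre of its underside; to be left alone
- timer: square white timer, 63 x 63 x 21 mm, origin at the centre of its underside; to be left alone
Mind the look-alikes: they are no part of the job. What is shaped like the bottle but turquoise is not meant.

How it is judged:
On the way, in this order (a step that is already met when the one before it is completed fails the run):
1. the bottle stands upright, fully home in the reference well, and has been let go (horizontal distance between bottle and well_floor below 0.006 m and z of bottle in the frame of well_floor below 0.004 m and angle between bottle's own z axis and vertical below 0.09 rad and contact force between the fingers and bottle below 0.1 N), for 0.2 s.
2. the hatch is raised past its balance point (value of joint hatch above 1.04 rad), for 0.1 s.
At the end, for the whole second after the job is handed in: The fingers hold the hatch still (under 0.08 rad/s) at 0.71 to 0.97 rad, after raising it past 1.04 rad; the bottle stands untouched in the well, within 6 mm of its centre, 4 mm of its floor and 5 degrees of upright (all of step 1 and value of joint hatch between 0.71 and 0.97 rad and velocity of joint hatch between -0.08 and 0.08 rad/s and contact force between the fingers and hatch above 0.15 N and contact force between the arm and bottle below 0.1 N); the arm keeps its last pose, push and grip.
It fails at once if the hatch is let drop (falls faster than 1.5 rad/s) (velocity of joint hatch below -1.5 rad/s).
It fails at once if the beaker, the tape roll or the timer is moved by more than 3 cm (distance of any of beaker, tape_roll, timer from where it was at the start of the episode above 0.03 m).
It also fails if it takes over 53 s, if anything falls off the work surface, if the arm or the gripper's body presses on something with over 40 N, if the wrist force passes 120 N, or if a joint passes its speed limit or range.

## Robot

A 7-joint arm with a two-finger parallel gripper is mounted at the origin on a cart in front of the work surface, level with it; the furniture and walls round the work are solid. World frame = base frame: x ahead of the robot, y to its left, z up, the work surface at z = 0. Lengths are in m, angles in rad, forces in N, time in s.
With the tool pointing down it reaches from about 0.4 to 0.875 m from the base axis. Payload 19.3 kg.
Tool frame: the origin (TCP) lies at the very end of the fingers, on their centre line; the grasp point (between the pads) lies 19 mm behind it; y points along the fingers, x is the direction in which the jaws open and shut, and the axes are right-handed (so a half turn about y gives the same grasp; the last joint's range is limited). The gripper opens to 85 mm and grips with 20 to 120 N. Pads are 22 mm wide; open, the fingers measure 114 mm over their backs; the gripper's body (76 mm by 85 mm) begins 54 mm behind the grasp point. The pads swing forward as they close: fully open they stand 13 mm farther back than shut.
Start: joints at [-1.29, 0.521, -0.036, 1.599, 0.021, 1.021, -0.113], TCP at [0.215, 0.587, 0.231] pointing down, gripper open.
Joint ranges: [-2.91, 2.91], [-0.3, 2.13], [-1.5, 1.42], [0.17, 2.43], [-1.26, 4.41], [0.16, 1.93], [-2.52, 2.52]. Speed limits (rad/s): [1.89, 1.89, 2.39, 2.39, 3.01, 3.01, 3.01].

## Interface

Orientations are given as [roll, pitch, yaw] about the fixed x, y, z axes, in that order (R = Rz(yaw) Ry(pitch) Rx(roll)).
In Python, from station import r, viewer gives the robot as it stands.
- The arm moves only by the tool servo_tool, never from a script. Its argument "plan" is a list of rows, each a list of 3 entries, a list of its own where there are three numbers: the shift along the tool's x, y, z in mm, then the turn, a rotation vector about the tool's x, y, z in rad, then the finger opening in mm, from 0 to 85.4. In form: [[[x, y, z], [ax, ay, az], gripper], ...]. A call has 1 to 20 rows; each row is the pose to reach, as a shift and turn from the pose measured when the call began, along the tool's axes at that moment; what a row does not reach only later rows make up. A row lasts 1/10 s, in which the tool goes at most 50 mm and 8.59 degrees, less where a joint would pass 70% of its speed; a pose out of reach is approached as far as the arm can. A call with a gripper value outside its range is refused whole. The fingers move at their own pace and stop on an object; "grip_force" is the grip in N (left out, the last holds). Time passes only in rows, so rows that repeat a pose let the fingers close. It gives the time, the measured TCP pose, the force and the opening at its end, in the units of the state.
- r.state(): the state, without advancing time (a new reading comes with each control period).
- viewer.read_camera(name): name is "scene" or "top"; returns a dict with "pixels" (420x560x3 uint8, blue, green, red), "z_map" (420x560 float32, m along the optical axis (not along the pixel's ray), 0 where there is no reading), "fx", "fy", "cx", "cy" (pixels), "k1" (the pictures are not rectified: a ray, as slopes to the right and down, at radius r is drawn at 1 + k1 r^2 times it, then the intrinsics apply), "R" (3x3) and "t" (3): a world point X has camera coordinates R X + t. Camera axes: x right, y down, z forward; pixel columns grow to the right and rows downward; lengths in m; the calibration is good to about 2 mm. A picture is of the moment at which its call begins.
- r.close_job(): hands the job in, once; it reports no verdict.
The state is a dict: "clock": time; "joint_pos": joint angles; "qd": joint speeds; "joint_efforts": joint torques, N m; "ee_pos": TCP position; "orientation": TCP orientation; "contact_force": force on the tool from outside, world axes, zero at the start; "ft_torque": the same for the moment, N m; "gripper_width": opening from 0.0 (shut) to 1.0 (fully open).
Only numpy, scipy, OpenCV 4.12 (cv2) and the standard library are available. Lean on these libraries where they do the work, as an engineer would, in place of code of your own. Each camera call takes 0.05 s, during which the arm holds its last target.

## Working session

There is one attempt and no reset: what is moved stays moved. The work goes in short steps, Python scripts to look and compute and a tool call to move; the robot and the scene stay as the last step left them, time stands still between calls to the robot, and variables do not carry over. Pictures are saved under pics/ and viewed, and the job is handed in when it is done.

Besides the shell and the picture viewer there is one more tool, called as name([rows], argument=value, ...), one row to a line, values as JSON. servo_tool: Moves the arm, as the interface text tells. Its arguments: {"type":"object","properties":{"plan":{"type":"array","items":{"type":"array"}},"grip_force":{"type":"number"}},"required":["plan"]}

```bash
ls; mkdir -p pics
python3 - <<'E'
from station import r, viewer
import cv2
print(r.state())
for n in ("scene","top"):
    c=viewer.read_camera(n)
    cv2.imwrite(f"pics/{n}0.png",c["pixels"])
    print(n,{k:c[k] for k in("fx","fy","cx","cy","k1","R","t")})
E
```

```text
pics
{'clock': 0.0, 'joint_pos': array([-1.29021916,  0.52202721, -0.03633735,  1.59996411,  0.02118919,
        1.02107964, -0.11282143]), 'qd': array([-0.00011634, -0.00100869,  0.00090337, -0.00077963, -0.00114671,
        0.00171582,  0.00035733]), 'joint_efforts': array([ 4.02923270e-04, -9.27095532e+01,  1.97983302e+00, -3.69929123e+01,
        1.78451330e-02,  8.22782546e-03, -2.32129921e-06]), 'ee_pos': array([0.21468431, 0.58663945, 0.23073311]), 'orientation': array([-1.57085843e+00,  1.09207391e-03,  1.21998990e+00]), 'contact_force': array([ 0.28024624,  0.2210327 , -0.037489  ]), 'ft_torque': array([ 0.02573013,  0.01248688, -0.00124483]), 'gripper_width': 1.0026174655354025}
scene {'fx': 510.9122745215896, 'fy': 510.9122745215896, 'cx': 279.00908492734544, 'cy': 206.3299831238571, 'k1': 0.012309172185634194, 'R': array([[ 0.86509816, -0.50139805,  0.01432376],
       [-0.37209576, -0.66062991, -0.6520068 ],
       [ 0.33637765,  0.55872008, -0.7580778 ]]), 't': array([-0.46947573,  0.30278312,  1.3167235 ])}
top {'fx': 383.86299333368873, 'fy': 383.86299333368873, 'cx': 279.1932459842823, 'cy': 206.73835599581315, 'k1': 0.023252885141312483, 'R': array([[ 0.00525417, -0.99988886, -0.01395183],
       [-0.99349991, -0.00363305, -0.11377487],
       [ 0.11371154,  0.01445893, -0.99340859]]), 't': array([0.02989853, 0.55385491, 1.23084409])}
```

View pics/scene0.png

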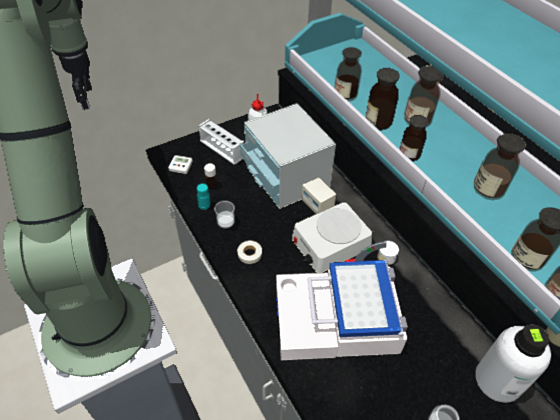

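View pics/top0.png

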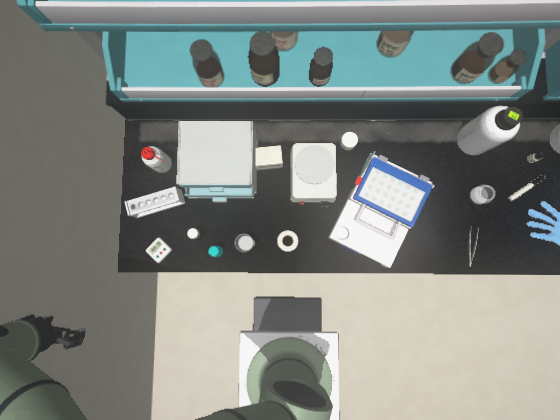

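```bash
cat > h.py <<'E'
import numpy as np, cv2
from station import r, viewer
def ray(c,uv):
    K=np.array([[c["fx"],0,c["cx"]],[0,c["fy"],c["cy"]],[0,0,1]])
    p=cv2.undistortPoints(np.array(uv,float).reshape(-1,1,2),K,np.array([c["k1"],0,0,0])).reshape(-1,2)
    d=np.c_[p,np.ones(len(p))]@c["R"]; o=-c["R"].T@c["t"]
    return o,d
def onz(c,uv,z):
    o,d=ray(c,uv); return o+d*((z-o[2])/d[:,2])[:,None]
def depthpts(c,uv):
    o,d=ray(c,uv); uv=np.array(uv,int).reshape(-1,2)
    return o+d*c["z_map"][uv[:,1],uv[:,0]][:,None]
def proj(c,X):
    K=np.array([[c["fx"],0,c["cx"]],[0,c["fy"],c["cy"]],[0,0,1]])
    return cv2.projectPoints(np.array(X,float).reshape(-1,1,3),cv2.Rodrigues(c["R"])[0],c["t"],K,np.array([c["k1"],0,0,0]))[0].reshape(-1,2)
def crop(c,u0,v0,u1,v1,s,name):
    cv2.imwrite(name,cv2.resize(c["pixels"][v0:v1,u0:u1],None,fx=s,fy=s,interpolation=cv2.INTER_CUBIC))
E
python3 - <<'E'
from h import *
s=viewer.read_camera("scene");t=viewer.read_camera("top")
crop(s,160,140,270,270,4.5,"pics/c1.png"); crop(s,260,230,420,380,4,"pics/c2.png"); crop(t,320,140,440,270,4.5,"pics/c3.png")
print(onz(t,[[193,233],[215,251]],.083), onz(s,[[210,166]],.083),onz(t,[[343,233]],.06),onz(s,[[288,284]],.06))
# white cap mask, turquoise excluded, top
for n,c,(u0,v0,u1,v1) in(("top",t,(182,222,204,245)),("scene",s,(200,158,220,192))):
    hsv=cv2.cvtColor(c["pixels"],cv2.COLOR_BGR2HSV); m=((hsv[...,2]>110)&(hsv[...,1]<60)).astype(np.uint8)
    sub=m[v0:v1,u0:u1]; ys,xs=np.nonzero(sub); print(n,len(xs),xs.mean()+u0,ys.mean()+v0,xs.min()+u0,xs.max()+u0,ys.min()+v0,ys.max()+v0)
    print("depth",depthpts(c,[[round(xs.mean()+u0),round(ys.mean()+v0)]]), onz(c,[[xs.mean()+u0,ys.mean()+v0]],.083))
E
```

```text
[[0.46396326 0.3015534  0.083     ]
 [0.4082039  0.2310854  0.083     ]] [[0.46912355 0.30087669 0.083     ]] [[ 0.46715661 -0.17145535  0.06      ]] [[ 0.46920483 -0.17183985  0.06      ]]
top 107 192.46728971962617 233.00934579439252 187 198 228 238
depth [[0.46413198 0.3056699  0.07895384]] [[0.46392746 0.3032248  0.083     ]]
scene 128 209.328125 169.4375 204 214 163 176
depth [[0.46237512 0.2945827  0.07872204]] [[0.46097866 0.28831573 0.083     ]]
```

View pics/c1.png

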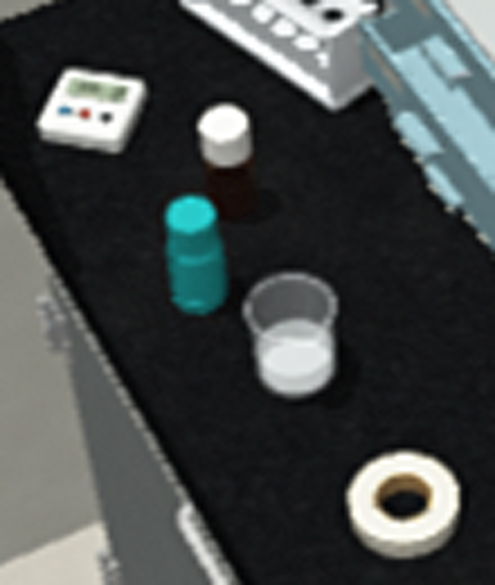

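View pics/c2.png

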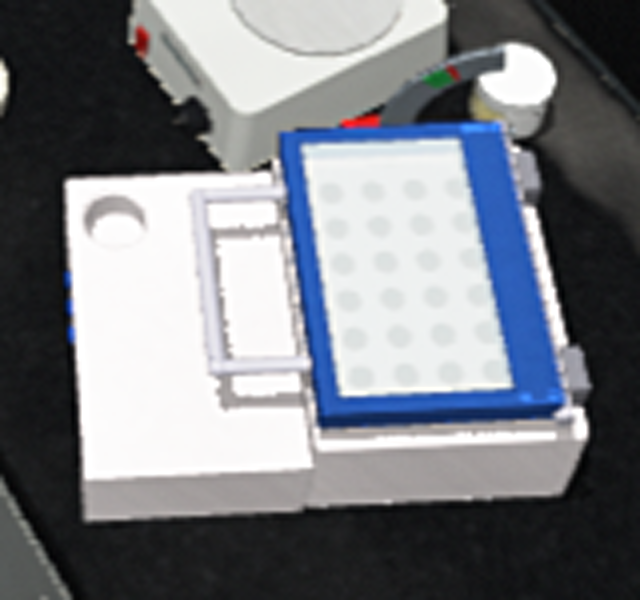

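View pics/c3.png

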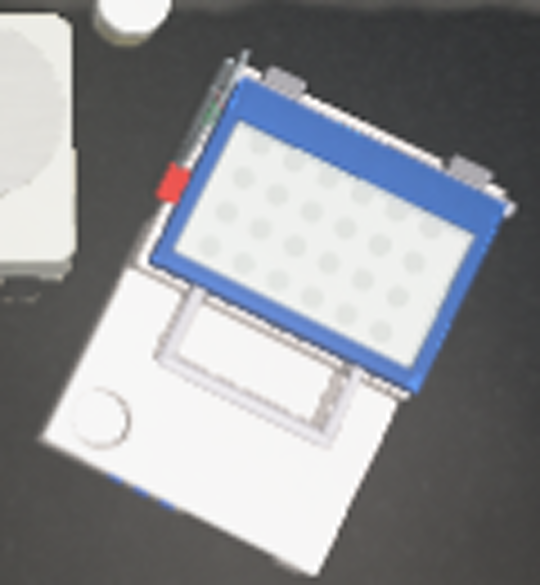

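Run:
```python
from h import *
s=viewer.read_camera("scene");t=viewer.read_camera("top")
def grid(u0,v0,u1,v1): return np.array([[u,v] for v in range(v0,v1) for u in range(u0,u1)])
for n,c,b in(("top",t,(182,222,206,247)),("scene",s,(198,156,222,196))):
    P=depthpts(c,grid(*b)); 
    m=P[:,2]>.076
    print(n,m.sum(),P[m].min(0),P[m].max(0),P[m].mean(0)); 
    m=(P[:,2]>.02);print(" >.02",m.sum(),P[m].min(0),P[m].max(0))
# incubator
for n,c,b in(("top",t,(320,130,440,275)),("scene",s,(265,235,420,370))):
    G=grid(*b);P=depthpts(c,G); m=abs(P[:,2]-.06)<.005
    hull=cv2.minAreaRect(P[m][:,:2].astype(np.float32)*1000); print(n,hull, np.median(P[m][:,2]))
    print(cv2.boxPoints(hull))
    cc=c["pixels"].astype(int); bl=((cc[...,0]>120)&(cc[...,2]<90)&(cc[...,0]-cc[...,2]>70)).astype(np.uint8)
    mask=bl[G[:,1],G[:,0]]>0
    h2=cv2.minAreaRect(P[mask&(P[:,2]>.09)][:,:2].astype(np.float32)*1000); print(" blue",h2,np.percentile(P[mask][:,2],[5,50,95]))
    ro=cc.copy()
# well by darker pixels / depth of floor
for n,c,b in(("top",t,(332,223,353,244)),("scene",s,(276,272,302,296))):
    G=grid(*b);P=depthpts(c,G); m=(P[:,2]<.052)&(P[:,2]>.025); print(n,"well",m.sum(),P[m].mean(0) if m.any() else 0,P[m].min(0) if m.any() else 0,P[m].max(0) if m.any() else 0)
crop(t,326,216,360,250,16,"pics/w1.png");crop(s,272,268,306,300,16,"pics/w2.png")
```

```text
top 89 [0.41013654 0.0141107  0.0763445 ] [0.47987271 0.31841343 1.28616299] [0.46339826 0.29233676 0.123215  ]
 >.02 144 [0.41013654 0.0141107  0.02464019] [0.48178658 0.31841343 1.28616299]
scene 128 [ 0.07589055 -0.77104648  0.07601677] [0.48126888 0.31774483 1.20232017] [0.42043004 0.21876982 0.13214444]
 >.02 336 [ 0.07589055 -0.77104648  0.02016513] [0.48181218 0.31961634 1.20232017]
top ((550.6971435546875, -210.11947631835938), (429.8795166015625, 226.78347778320312), 28.213144302368164) 0.060660862571958796
[[ 307.68704  -211.81265 ]
 [ 414.89957  -411.6531  ]
 [ 793.7073   -208.4263  ]
 [ 686.49475    -8.585846]]
 blue ((496.002197265625, -222.78086853027344), (222.82162475585938, 452.009521484375), 46.165321350097656) [0.11537175 0.11908501 0.12311092]
scene ((614.0574340820312, -264.7147216796875), (343.2415771484375, 400.6234436035156), 60.592140197753906) 0.05851122564557654
[[ 355.28677  -315.86383 ]
 [ 704.2885   -512.5793  ]
 [ 872.8281   -213.56561 ]
 [ 523.82635   -16.850159]]
 blue ((406.72119140625, -533.027587890625), (794.0640258789062, 184.03790283203125), 48.782325744628906) [0.11248087 0.11699218 0.1205344 ]
top well 142 [ 0.46912322 -0.17029481  0.03426807] [ 0.43573339 -0.19075029  0.02508163] [ 0.50002087 -0.13836957  0.05041089]
scene well 162 [ 0.47706083 -0.16170938  0.03576056] [ 0.44970802 -0.18386538  0.02551036] [ 0.50215085 -0.14243767  0.05173731]
```

View pics/w1.png

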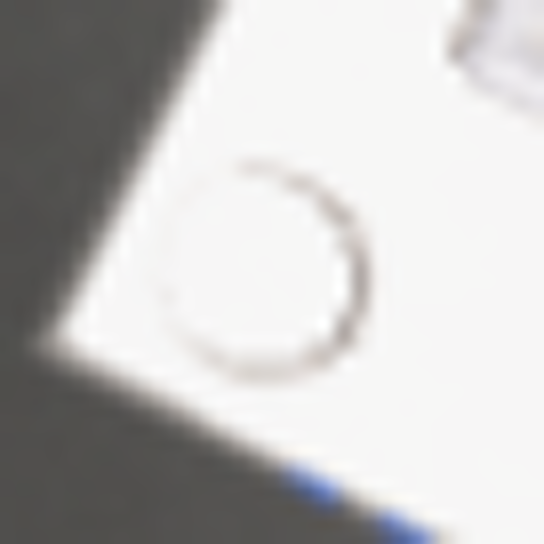

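View pics/w2.png

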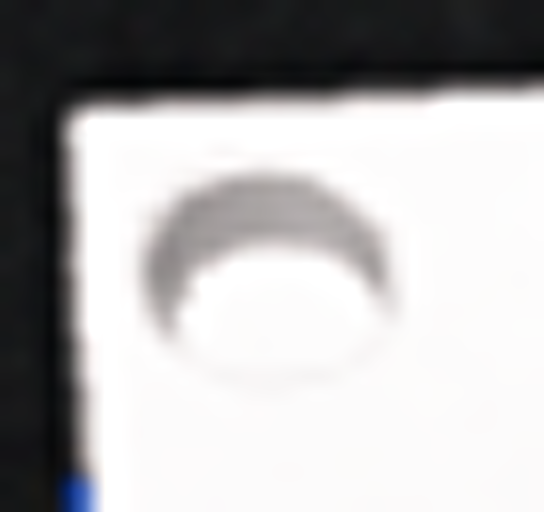

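Run:
```python
from h import *
s=viewer.read_camera("scene");t=viewer.read_camera("top")
def grid(u0,v0,u1,v1): return np.array([[u,v] for v in range(v0,v1) for u in range(u0,u1)])
def get(c,b):
    G=grid(*b); G=G[c["z_map"][G[:,1],G[:,0]]>0]; return G,depthpts(c,G)
for n,c,b in(("top",t,(182,222,206,247)),("scene",s,(198,156,222,196))):
    G,P=get(c,b)
    m=P[:,2]>.076
    print(n,m.sum(),P[m].min(0),P[m].max(0),P[m].mean(0)); 
    m=(P[:,2]>.02);print(" >.02",m.sum(),P[m].min(0),P[m].max(0))
for n,c,w in(("top",t,(342.15,232.4)),("scene",s,(288.47,284.85))):
    print(n,"well mouth",onz(c,[w],.06))
C={}
for n,c,b in(("top",t,(320,130,440,275)),("scene",s,(265,235,420,370))):
    G,P=get(c,b); 
    img=np.zeros(c["z_map"].shape,np.uint8); m=(abs(P[:,2]-.06)<.006)&(c["pixels"][G[:,1],G[:,0]].min(1)>150); img[G[m,1],G[m,0]]=255
    img=cv2.morphologyEx(img,cv2.MORPH_OPEN,np.ones((3,3)))
    k=max(cv2.findContours(img,0,2)[0],key=cv2.contourArea); q=onz(c,k.reshape(-1,2),.06)
    rect=cv2.minAreaRect((q[:,:2]*1000).astype(np.float32)); print(n,rect); print(cv2.boxPoints(rect))
    # blue frame top, by colour
    cc=c["pixels"].astype(int); bl=(((cc[...,0]-cc[...,2])>60)*255).astype(np.uint8); z=np.zeros_like(bl); z[b[1]:b[3],b[0]:b[2]]=bl[b[1]:b[3],b[0]:b[2]]
    k=max(cv2.findContours(z,0,2)[0],key=cv2.contourArea); q=onz(c,k.reshape(-1,2),.119)
    print(" blue",cv2.minAreaRect((q[:,:2]*1000).astype(np.float32)))
    red=((cc[...,2]-cc[...,1]>100)&(cc[...,2]-cc[...,0]>100)); z=np.zeros_like(red); z[b[1]:b[3],b[0]:b[2]]=red[b[1]:b[3],b[0]:b[2]]; print("red",np.argwhere(z).mean(0)[::-1])
```

```text
top 85 [0.45142765 0.28651859 0.07747116] [0.47981028 0.31776863 0.08658283] [0.46538458 0.30199101 0.08258204]
 >.02 140 [0.44657872 0.28299753 0.02187194] [0.48193601 0.31776863 0.08658283]
scene 117 [0.39521445 0.21379085 0.07603657] [0.47814425 0.31761953 0.08602957] [0.43733962 0.26621651 0.0801231 ]
 >.02 329 [0.39467804 0.21379085 0.02010171] [0.48094193 0.32080194 0.08602957]
top well mouth [[ 0.46904892 -0.16878745  0.06      ]]
scene well mouth [[ 0.4689497  -0.17466337  0.06      ]]
top ((468.98052978515625, -253.25575256347656), (209.11083984375, 136.14675903320312), 63.081172943115234)
[[ 360.94785 -315.66376]
 [ 482.34296 -377.30118]
 [ 577.0132  -190.84775]
 [ 455.6181  -129.21033]]
 blue ((592.5963134765625, -315.0845031738281), (198.49786376953125, 144.48855590820312), 63.1196174621582)
red [357.96969697 180.60606061]
scene ((470.3915100097656, -257.51129150390625), (211.2388153076172, 135.3519287109375), 63.312400817871094)
[[ 362.4888  -321.48392]
 [ 483.42148 -382.27393]
 [ 578.2942  -193.53867]
 [ 457.36154 -132.74866]]
 blue ((591.714111328125, -322.45880126953125), (207.04782104492188, 144.9474639892578), 63.292179107666016)
red [336.48148148 253.96296296]
```

```bash
cat >> h.py <<'E'
from scipy.spatial.transform import Rotation as Ro
def shift(p,yaw,tilt=None):
    st=r.state(); R0=Ro.from_euler("xyz",st["orientation"]); Rt=Ro.from_euler("xyz",[-np.pi/2,0,yaw])
    print("t",round(st["clock"],2),"at",st["ee_pos"].round(4),"rpy",st["orientation"].round(3),"F",st["contact_force"].round(1),"w",round(st["gripper_width"],3))
    print("shift",(R0.inv().apply(np.array(p)-st["ee_pos"])*1000).round(1),"turn",(R0.inv()*Rt).as_rotvec().round(3))
E
python3 -c "
from h import *
shift([.4655,.302,.16],np.pi/2);shift([.4655,.302,.033],np.pi/2)"
```

```text
t 0.4 at [0.2148 0.5869 0.2312] rpy [-1.571  0.     1.22 ] F [-0.2  0.4 -0.4] w 1.001
shift [-181.3   71.2 -333.3] turn [-0.    -0.351 -0.   ]
t 0.4 at [0.2148 0.5869 0.2312] rpy [-1.571  0.     1.22 ] F [-0.2  0.4 -0.4] w 1.001
shift [-181.3  198.2 -333.3] turn [-0.    -0.351 -0.   ]
```

servo_tool([
  [[-10,4,-18],[0,-0.03,0],80],
  [[-30,12,-55],[0,-0.08,0],80],
  [[-50,20,-92],[0,-0.13,0],80],
  [[-70,28,-129],[0,-0.18,0],80],
  [[-90,36,-166],[0,-0.23,0],80],
  [[-110,44,-203],[0,-0.28,0],80],
  [[-130,52,-240],[0,-0.33,0],80],
  [[-150,60,-277],[0,-0.351,0],80],
  [[-170,68,-313],[0,-0.351,0],80],
  [[-181,71,-333],[0,-0.351,0],80],
  [[-181,71,-333],[0,-0.351,0],80],
  [[-181,71,-333],[0,-0.351,0],80],
  [[-181,71,-333],[0,-0.351,0],80],
  [[-181,71,-333],[0,-0.351,0],80],
])

```text
clock: 1.8
ee_pos: [0.4647, 0.3035, 0.1604]
orientation: [-1.571, -0.0, 1.573]
contact_force: [-0.1, -0.3, -1.0]
gripper_width: 0.941
```

Run:
```python
from h import *
shift([.4655,.302,.033],np.pi/2)
s=viewer.read_camera("scene");t=viewer.read_camera("top")
crop(s,150,60,290,230,3.5,"pics/d1.png");crop(t,120,180,270,280,5,"pics/d2.png")
```

```text
t 1.8 at [0.4647 0.3035 0.1604] rpy [-1.571 -0.     1.573] F [-0.1 -0.3 -1. ] w 0.941
shift [ -1.5 127.4  -0.8] turn [-0.     0.002  0.   ]
```

View pics/d1.png

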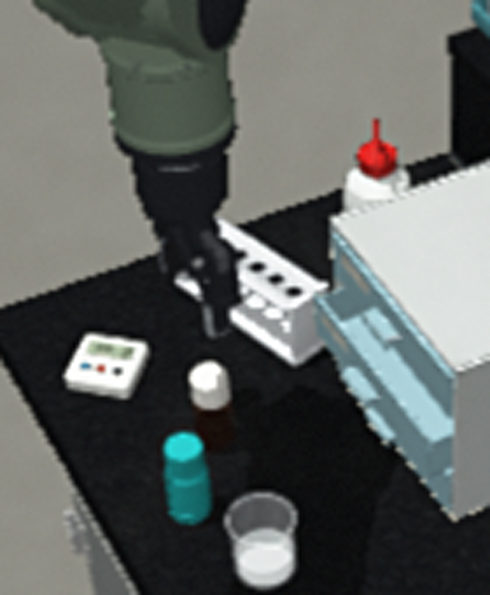

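View pics/d2.png

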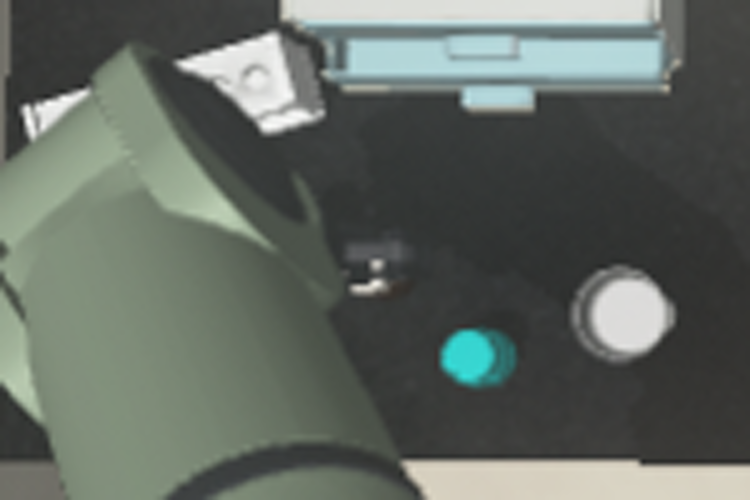

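Run:
```python
from h import *
s=viewer.read_camera("scene")
st=r.state();p=st["ee_pos"]
for d in(-.045,0,.045):
    q=proj(s,[p+[0,d,0.013]])[0];print(d,q,(q-[150,60])*3.5)
q=proj(s,[[.4655,.302,.083]])[0];print(q,(q-[150,60])*3.5)
crop(s,180,100,240,190,6,"pics/d3.png")
```

```text
-0.045 [212.22397949 153.47042822] [217.78392822 327.14649876]
0 [205.69671484 144.28883811] [194.93850193 295.01093338]
0.045 [199.38106145 135.40537731] [172.83371506 263.91882058]
[208.77684193 166.18080094] [205.71894675 371.6328033 ]
```

View pics/d3.png

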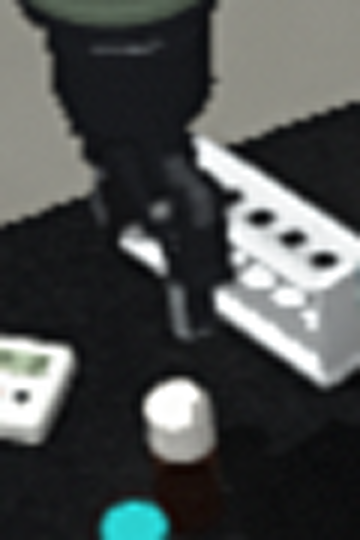

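servo_tool([
  [[-1,20,-0.8],[0,0,0],75],
  [[-1.5,50,-0.8],[0,0,0],75],
  [[-1.5,80,-0.8],[0,0,0],75],
  [[-1.5,105,-0.8],[0,0,0],75],
  [[-1.5,120,-0.8],[0,0,0],75],
  [[-1.5,127,-0.8],[0,0,0],75],
  [[-1.5,127,-0.8],[0,0,0],75],
], grip_force=30)

```text
clock: 2.65
ee_pos: [0.4656, 0.3016, 0.0331]
orientation: [-1.57, 0.0, 1.572]
contact_force: [-0.1, -0.1, -0.1]
gripper_width: 0.874
```

Run:
```python
from h import *
shift([.4655,.302,.033],np.pi/2)
s=viewer.read_camera("scene")
crop(s,170,120,250,220,6,"pics/e1.png")
```

```text
t 2.65 at [0.4656 0.3016 0.0331] rpy [-1.57   0.     1.572] F [-0.1 -0.1 -0.1] w 0.874
shift [0.4 0.1 0.1] turn [-0.     0.001 -0.   ]
```

View pics/e1.png

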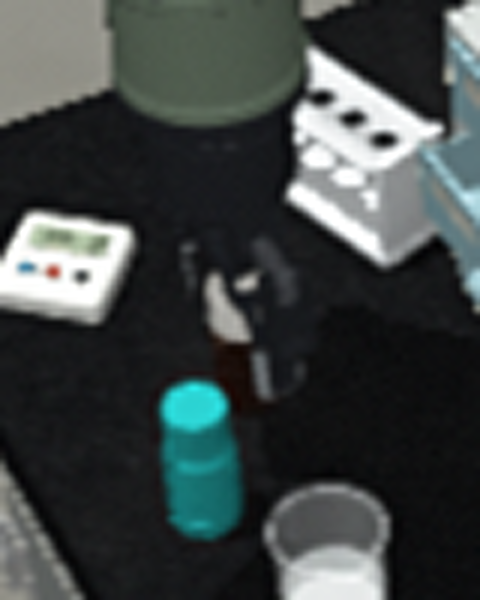

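servo_tool([
  [[0,0,0],[0,0,0],30],
  [[0,0,0],[0,0,0],20],
  [[0,0,0],[0,0,0],20],
  [[0,0,0],[0,0,0],20],
  [[0,0,0],[0,0,0],20],
  [[0,0,0],[0,0,0],20],
  [[0,0,0],[0,0,0],20],
], grip_force=30)

```text
clock: 3.4
ee_pos: [0.4664, 0.3022, 0.0347]
orientation: [-1.572, -0.001, 1.572]
contact_force: [-1.3, -0.6, 8.8]
gripper_width: 0.402
```

servo_tool([
  [[0,-5,0],[0,0,0],20],
  [[0,-20,0],[0,0,0],20],
  [[0,-45,0],[0,0,0],20],
  [[0,-75,0],[0,0,0],20],
  [[0,-105,0],[0,0,0],20],
  [[0,-125,0],[0,0,0],20],
  [[0,-130,0],[0,0,0],20],
])

```text
clock: 4.1
ee_pos: [0.4671, 0.3025, 0.168]
orientation: [-1.576, -0.004, 1.572]
contact_force: [0.0, 0.6, -0.4]
gripper_width: 0.4
```

Run:
```python
from h import *
shift([.470,-.1715,.165],1.101)
s=viewer.read_camera("scene")
crop(s,170,90,250,190,6,"pics/f1.png")
```

```text
t 4.1 at [0.4671 0.3025 0.168 ] rpy [-1.576 -0.004  1.572] F [ 0.   0.6 -0.4] w 0.4
shift [-474.1    1.3   -2.4] turn [0.004 0.471 0.005]
```

View pics/f1.png

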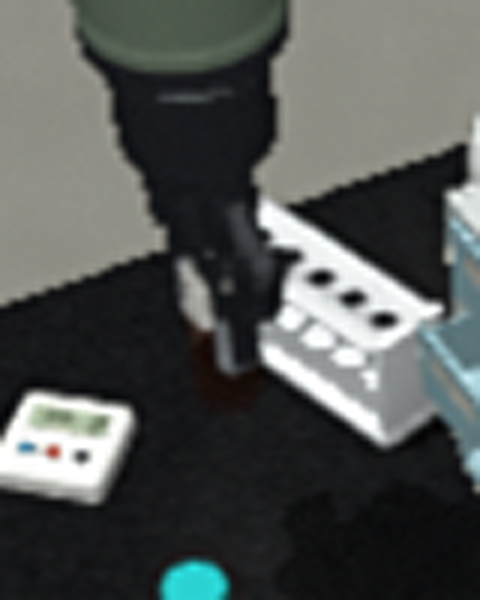

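servo_tool([
  [[-10,0,0],[0,0.01,0],20],
  [[-35,0,0],[0,0.04,0],20],
  [[-70,0,0],[0,0.07,0],20],
  [[-110,0,0],[0,0.11,0],20],
  [[-150,0,0],[0,0.15,0],20],
  [[-190,0,-1],[0,0.19,0],20],
  [[-230,0,-1],[0,0.23,0],20],
  [[-270,0,-1],[0,0.27,0],20],
  [[-310,0,-2],[0,0.31,0],20],
  [[-350,0,-2],[0,0.35,0],20],
  [[-390,0,-2],[0,0.39,0],20],
  [[-430,0,-2.4],[0.002,0.43,0.002],20],
  [[-460,0,-2.4],[0.004,0.471,0.005],20],
  [[-474,1,-2.4],[0.004,0.471,0.005],20],
  [[-474,1,-2.4],[0.004,0.471,0.005],20],
  [[-474,1,-2.4],[0.004,0.471,0.005],20],
  [[-474,1,-2.4],[0.004,0.471,0.005],20],
  [[-474,1,-2.4],[0.004,0.471,0.005],20],
])

```text
clock: 5.95
ee_pos: [0.4699, -0.1705, 0.1648]
orientation: [-1.57, 0.001, 1.103]
contact_force: [-0.6, 0.5, -1.3]
gripper_width: 0.401
```

Run:
```python
from h import *
shift([.470,-.1715,.115],1.101)
s=viewer.read_camera("scene");t=viewer.read_camera("top")
crop(s,250,170,370,330,3.7,"pics/g1.png");crop(t,300,180,400,270,6,"pics/g2.png")
```

```text
t 5.95 at [ 0.4699 -0.1705  0.1648] rpy [-1.570e+00  1.000e-03  1.103e+00] F [-0.6  0.5 -1.3] w 0.401
shift [-0.8 49.8 -0.6] turn [-0.001  0.002 -0.001]
```

View pics/g1.png

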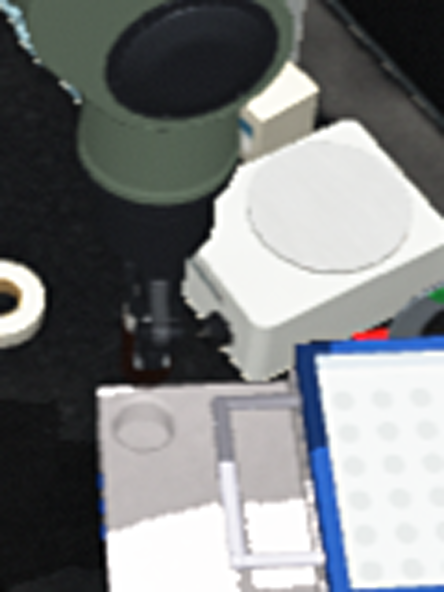

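View pics/g2.png

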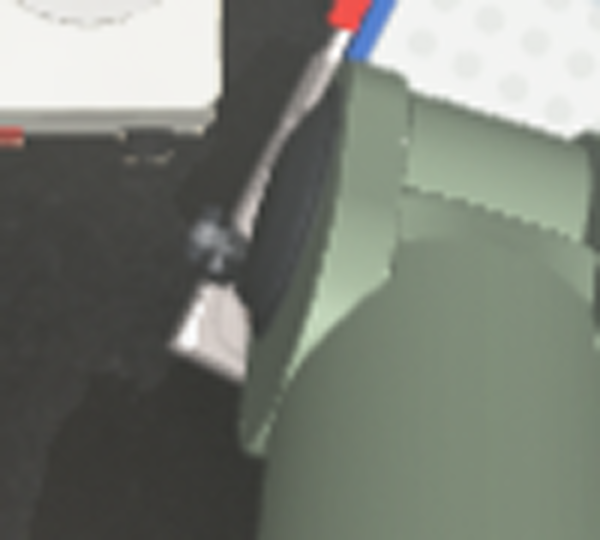

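servo_tool([
  [[0,10,0],[0,0,0],20],
  [[-1,25,-0.6],[0,0.002,0],20],
  [[-1,40,-0.6],[0,0.002,0],20],
  [[-1,52,-0.6],[0,0.002,0],20],
  [[-1,57,-0.6],[0,0.002,0],20],
  [[-1,57,-0.6],[0,0.002,0],20],
])

```text
clock: 6.65
ee_pos: [0.4696, -0.1719, 0.1071]
orientation: [-1.569, 0.001, 1.1]
contact_force: [-0.5, 0.8, -0.5]
gripper_width: 0.4
```

Run:
```python
from h import *
shift([.470,-.1715,.065],1.101)
s=viewer.read_camera("scene")
crop(s,268,225,328,300,8,"pics/i1.png")
p=r.state()["ee_pos"]
def cp(X): return ((proj(s,X)-[268,225]+.5)*8-.5).round(0)
th=np.linspace(0,2*np.pi,36)
b=p-[0,0,.0345]
circ=lambda c,rr:np.c_[c[0]+rr*np.cos(th),c[1]+rr*np.sin(th),np.full(36,c[2])]
im=cv2.imread("pics/i1.png")
for c,rr,col in((b,.0185,(0,255,0)),(np.array([.470,-.1715,.06]),.0235,(0,0,255)),):
    cv2.polylines(im,[cp(circ(c,rr)).astype(np.int32)],True,col,1)
cv2.imwrite("pics/i2.png",im)
```

```text
t 6.65 at [ 0.4696 -0.1719  0.1071] rpy [-1.569e+00  1.000e-03  1.100e+00] F [-0.5  0.8 -0.5] w 0.4
shift [ 0.6 42.1 -0.3] turn [-0.002 -0.001 -0.001]
```

View pics/i1.png

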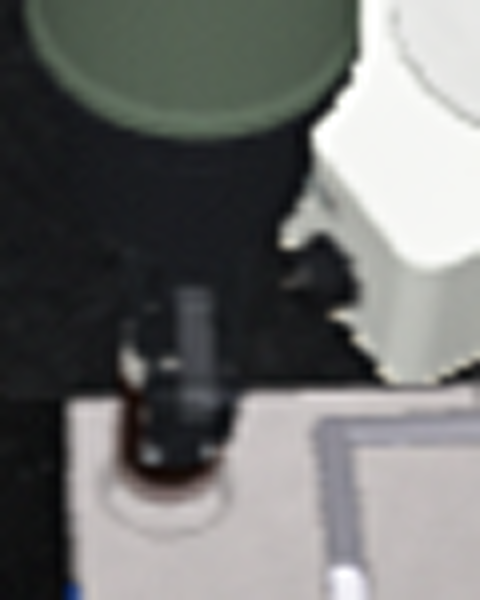

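View pics/i2.png

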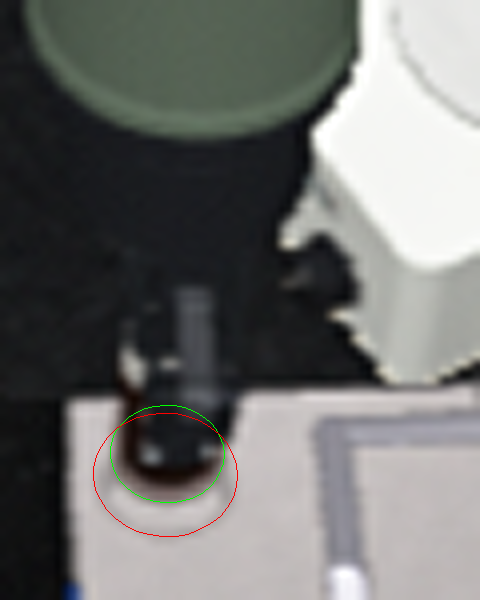

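Run:
```python
from h import *
s=viewer.read_camera("scene")
c=s["pixels"][268:296,274:304].astype(float)
o=np.clip(255*(c/255)**.45,0,255).astype(np.uint8)
cv2.imwrite("pics/j1.png",cv2.resize(o,None,fx=20,fy=20,interpolation=cv2.INTER_NEAREST))
for v in range(276,294): print(v,[int(x) for x in s["pixels"][v,278:302].max(1)])
p=r.state()["ee_pos"]
for z in (.0345,.0325): 
  th=np.linspace(0,2*np.pi,72);b=p-[0,0,z]; q=proj(s,np.c_[b[0]+.0185*np.cos(th),b[1]+.0185*np.sin(th),np.full(72,b[2])]);print(q.min(0),q.max(0))
for rr in(.0205,.0235):
  q=proj(s,np.c_[.470+rr*np.cos(th),-.1715+rr*np.sin(th),np.full(72,.06)]);print(q.min(0),q.max(0))
```

```text
276 [207, 205, 202, 196, 156, 81, 27, 30, 30, 25, 27, 30, 40, 54, 60, 58, 47, 27, 21, 66, 163, 206, 202, 199]
277 [203, 201, 200, 193, 155, 79, 28, 24, 22, 25, 26, 28, 34, 41, 43, 41, 35, 22, 29, 120, 189, 203, 199, 198]
278 [202, 200, 199, 193, 153, 76, 24, 27, 28, 28, 27, 25, 28, 29, 29, 29, 25, 17, 38, 149, 204, 201, 199, 199]
279 [203, 201, 201, 194, 152, 74, 26, 39, 40, 30, 25, 30, 33, 32, 31, 38, 38, 27, 65, 159, 203, 199, 198, 199]
280 [202, 200, 202, 189, 139, 66, 25, 47, 70, 60, 31, 30, 31, 29, 32, 64, 70, 65, 128, 187, 201, 199, 200, 201]
281 [202, 199, 202, 183, 132, 69, 27, 46, 105, 107, 49, 33, 32, 30, 34, 74, 90, 117, 177, 204, 201, 200, 201, 200]
282 [202, 197, 194, 173, 129, 81, 36, 25, 68, 78, 44, 30, 32, 27, 25, 35, 60, 108, 169, 199, 202, 202, 200, 200]
283 [202, 195, 183, 168, 140, 95, 55, 28, 27, 26, 21, 21, 23, 20, 20, 35, 71, 124, 172, 195, 200, 200, 199, 199]
284 [201, 192, 172, 159, 157, 136, 102, 74, 47, 29, 24, 24, 28, 31, 48, 76, 99, 132, 170, 189, 197, 200, 199, 198]
285 [199, 192, 170, 160, 177, 168, 133, 118, 99, 73, 62, 63, 66, 78, 103, 123, 134, 146, 
[... 551 characters left out ...]
96, 189, 180, 184, 190, 193, 192, 194, 194, 193, 193, 193, 185, 177, 185, 195, 196, 194, 194, 194, 194]
291 [190, 196, 196, 196, 197, 197, 190, 181, 177, 181, 179, 178, 174, 171, 172, 185, 195, 195, 196, 196, 195, 195, 195, 194]
292 [185, 196, 195, 194, 195, 196, 197, 197, 190, 182, 181, 180, 185, 191, 193, 194, 193, 193, 194, 196, 198, 196, 195, 194]
293 [187, 197, 195, 193, 192, 194, 196, 196, 196, 195, 195, 193, 193, 194, 193, 192, 192, 193, 195, 195, 195, 195, 193, 191]
[281.34998886 275.06302549] [295.63368891 287.26702134]
[281.36375411 274.64124764] [295.66379194 286.85149602]
[280.3461563  277.10447891] [296.04905623 290.57473842]
[279.19678576 276.13963896] [297.1982745 291.5816584]
```

View pics/j1.png

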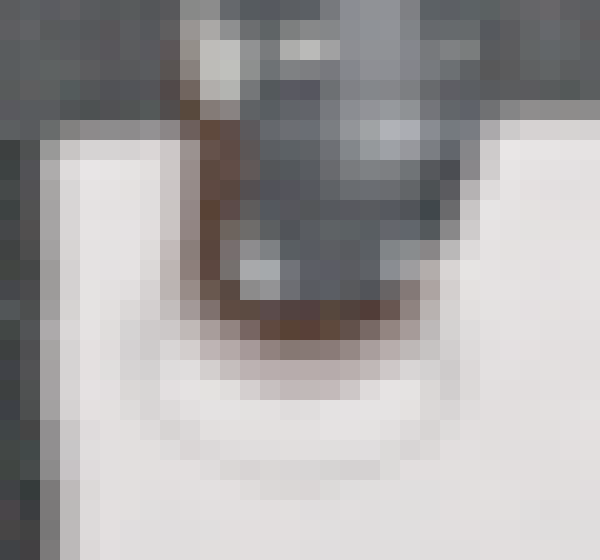

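servo_tool([
  [[0.6,5,0],[0,0,0],20],
  [[0.6,10,0],[0,0,0],20],
  [[0.6,15,0],[0,0,0],20],
  [[0.6,20,0],[0,0,0],20],
  [[0.6,25,0],[0,0,0],20],
  [[0.6,28,0],[0,0,0],20],
  [[0.6,28,0],[0,0,0],20],
])

```text
clock: 7.45
ee_pos: [0.4701, -0.1715, 0.0796]
orientation: [-1.57, 0.001, 1.1]
contact_force: [-0.4, 0.4, -0.4]
gripper_width: 0.401
```

servo_tool([
  [[0,4,0],[0,0,0],20],
  [[0,8,0],[0,0,0],20],
  [[0,11,0],[0,0,0],20],
  [[0,12.5,0],[0,0,0],20],
  [[0,12.5,0],[0,0,0],20],
])

```text
clock: 7.95
ee_pos: [0.4701, -0.1715, 0.067]
orientation: [-1.57, 0.001, 1.1]
contact_force: [0.2, 0.1, -1.1]
gripper_width: 0.406
```

Run:
```python
from h import *
shift([.470,-.1715,.065],1.101)
s=viewer.read_camera("scene")
crop(s,258,215,328,300,7,"pics/k1.png")
```

```text
t 7.95 at [ 0.4701 -0.1715  0.067 ] rpy [-1.57e+00  1.00e-03  1.10e+00] F [ 0.2  0.1 -1.1] w 0.406
shift [-0.   2.   0.1] turn [-0.001 -0.001 -0.001]
```

View pics/k1.png

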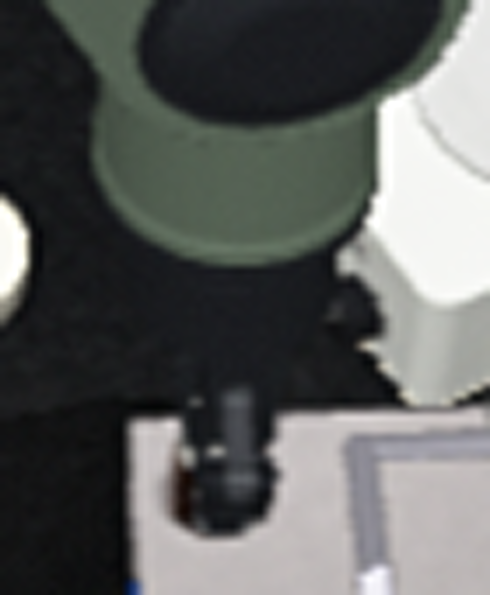

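Bottle is inside the well, with no contact force. I'll push down a little until it seats, then open slightly.

servo_tool([
  [[0,1,0],[0,0,0],20],
  [[0,2,0],[0,0,0],20],
  [[0,2.5,0],[0,0,0],20],
  [[0,2.5,0],[0,0,0],20],
])

```text
clock: 8.4
ee_pos: [0.4709, -0.1718, 0.0662]
orientation: [-1.572, 0.0, 1.1]
contact_force: [-7.4, 3.2, 37.0]
gripper_width: 0.402
```

servo_tool([
  [[0,-0.8,0],[0,0,0],20],
  [[0,-0.8,0],[0,0,0],35],
  [[0,-0.8,0],[0,0,0],45],
  [[0,-0.8,0],[0,0,0],55],
  [[0,-0.8,0],[0,0,0],60],
  [[0,-0.8,0],[0,0,0],60],
  [[0,-0.8,0],[0,0,0],60],
])

```text
clock: 9.1
ee_pos: [0.4709, -0.1717, 0.0669]
orientation: [-1.572, 0.0, 1.1]
contact_force: [-1.0, 0.5, -0.6]
gripper_width: 0.707
```

Run:
```python
from h import *
shift([.470,-.1715,.15],1.101)
s=viewer.read_camera("scene")
crop(s,258,215,328,300,7,"pics/l1.png")
```

```text
t 9.1 at [ 0.4709 -0.1717  0.0669] rpy [-1.572  0.     1.1  ] F [-1.   0.5 -0.6] w 0.707
shift [ -0.2 -83.1   0.8] turn [ 0.001 -0.001 -0.   ]
```

View pics/l1.png

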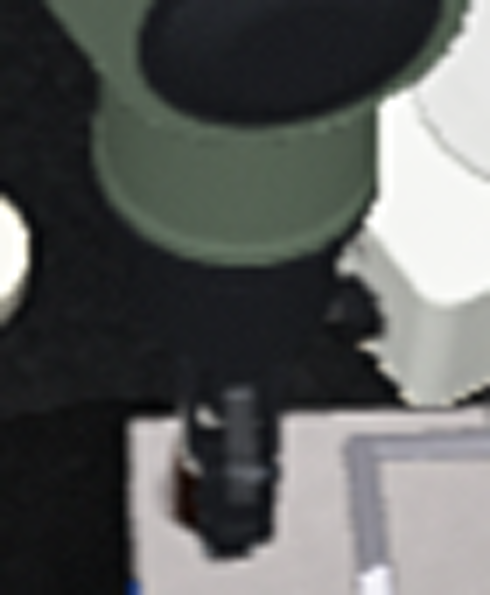

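servo_tool([
  [[0,-10,0],[0,0,0],60],
  [[0,-35,0],[0,0,0],60],
  [[0,-70,0],[0,0,0],60],
  [[0,-105,0],[0,0,0],60],
  [[0,-125,0],[0,0,0],60],
  [[0,-130,0],[0,0,0],60],
  [[0,-130,0],[0,0,0],60],
])

```text
clock: 9.85
ee_pos: [0.471, -0.1717, 0.1977]
orientation: [-1.573, -0.0, 1.1]
contact_force: [-0.0, 0.0, -0.7]
gripper_width: 0.698
```

Run:
```python
from h import *
shift([.481,-.261,.165],-.468)
s=viewer.read_camera("scene")
crop(s,250,195,340,310,5,"pics/m1.png")
G=np.array([[u,v] for v in range(240,295) for u in range(272,306)]);G=G[s["z_map"][G[:,1],G[:,0]]>0];P=depthpts(s,G)
m=(P[:,2]>.109)&(P[:,2]<.121)&(np.hypot(P[:,0]-.47,P[:,1]+.172)<.03);print(m.sum(),P[m].mean(0),P[m].min(0),P[m].max(0))
```

```text
t 9.85 at [ 0.471  -0.1717  0.1977] rpy [-1.573 -0.     1.1  ] F [-0.   0.  -0.7] w 0.698
shift [-75.1  32.9 -49.3] turn [0.002 1.568 0.002]
107 [ 0.47181036 -0.17429718  0.11235488] [ 0.45631015 -0.19114937  0.1092617 ] [ 0.48623231 -0.15799268  0.11617478]
```

View pics/m1.png

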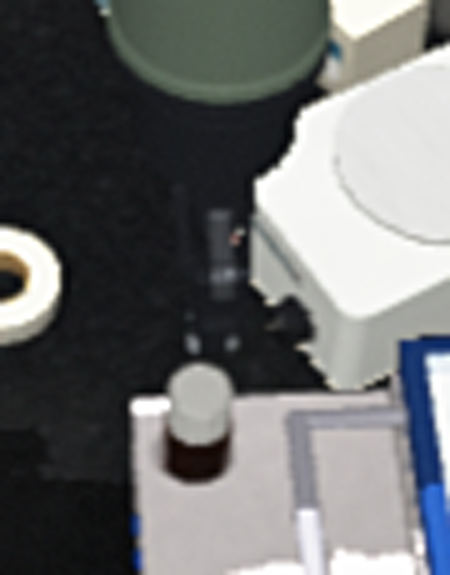

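servo_tool([
  [[-4,0,-3],[0,0.06,0],50],
  [[-12,0,-8],[0,0.18,0],50],
  [[-20,0,-13],[0,0.31,0],50],
  [[-28,0,-18],[0,0.44,0],50],
  [[-36,0,-23],[0,0.57,0],50],
  [[-44,0,-28],[0,0.7,0],50],
  [[-52,0,-33],[0,0.83,0],50],
  [[-60,0,-38],[0,0.96,0],50],
  [[-68,0,-43],[0,1.09,0],50],
  [[-75,0,-49],[0,1.22,0],50],
  [[-75,5,-49],[0,1.35,0],50],
  [[-75,15,-49],[0,1.48,0],50],
  [[-75,25,-49],[0.002,1.568,0.002],50],
  [[-75,32,-49.3],[0.002,1.568,0.002],50],
  [[-75,32,-49.3],[0.002,1.568,0.002],50],
  [[-75,32,-49.3],[0.002,1.568,0.002],50],
])

```text
clock: 11.5
ee_pos: [0.4804, -0.2609, 0.1647]
orientation: [-1.571, 0.002, -0.466]
contact_force: [-0.6, 0.3, 0.9]
gripper_width: 0.588
```

Run:
```python
from h import *
shift([.481,-.261,.088],-.468)
s=viewer.read_camera("scene");t=viewer.read_camera("top")
crop(s,265,190,385,340,4,"pics/n1.png");crop(t,310,130,440,270,4,"pics/n2.png")
# bar via depth, scene
G=np.array([[u,v] for v in range(270,330) for u in range(300,345)]);G=G[s["z_map"][G[:,1],G[:,0]]>0];P=depthpts(s,G)
e=np.array([np.cos(-.468),np.sin(-.468)]);f=np.array([-e[1],e[0]]);w=np.array([.4705,-.1717]);
L=np.c_[(P[:,:2]-w)@e*1000-150,(P[:,:2]-w)@f*1000+75]
m=(P[:,2]>.098)&(P[:,2]<.116)&(abs(L[:,0]+100)<25)&(abs(L[:,1])<50)
print(m.sum(),np.median(L[m],0),L[m].min(0),L[m].max(0),P[m][:,2].mean())
```

```text
t 11.5 at [ 0.4804 -0.2609  0.1647] rpy [-1.571  0.002 -0.466] F [-0.6  0.3  0.9] w 0.588
shift [ 0.8 76.7  0.2] turn [ 0.001  0.002 -0.002]
178 [-99.4955761   -1.52877562] [-105.03157616  -49.56848012] [-92.93413979  49.12694176] 0.10778113633752504
```

View pics/n1.png

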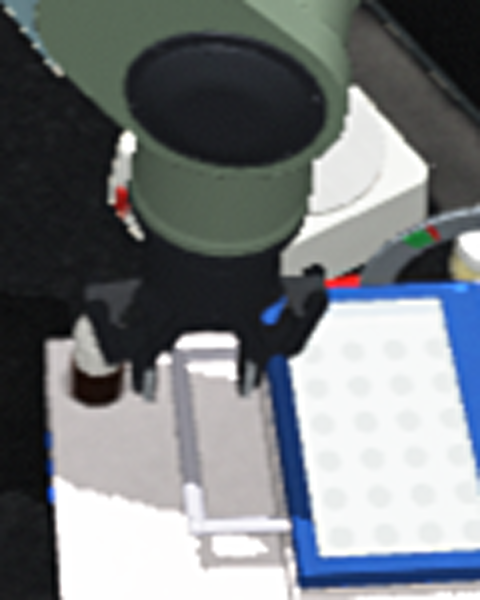

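View pics/n2.png

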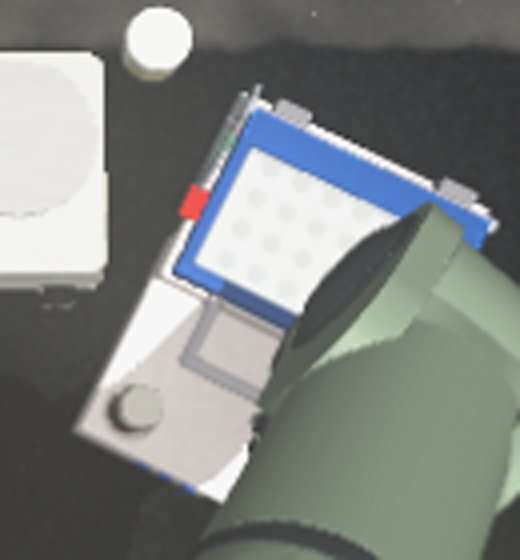

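servo_tool([
  [[1,10,-4],[0,0.002,0],50],
  [[1.2,25,-10],[0,0.002,0],50],
  [[1.2,42,-10],[0,0.002,0],50],
  [[1.2,58,-10],[0,0.002,0],50],
  [[1.2,70,-10],[0,0.002,0],50],
  [[1.2,77,-10],[0,0.002,0],50],
  [[1.2,78,-10],[0,0.002,0],50],
  [[1.2,78,-10],[0,0.002,0],50],
], grip_force=40)

```text
clock: 12.4
ee_pos: [0.4772, -0.2706, 0.0874]
orientation: [-1.571, 0.001, -0.469]
contact_force: [-0.9, -0.4, 0.2]
gripper_width: 0.584
```

Run:
```python
from h import *
shift([.481,-.261,.086],-.468)
s=viewer.read_camera("scene")
crop(s,265,190,385,340,4,"pics/o1.png")
```

```text
t 12.4 at [ 0.4772 -0.2706  0.0874] rpy [-1.571e+00  1.000e-03 -4.690e-01] F [-0.9 -0.4  0.2] w 0.584
shift [-0.9  1.4 10.3] turn [ 0.    -0.001 -0.001]
```

View pics/o1.png

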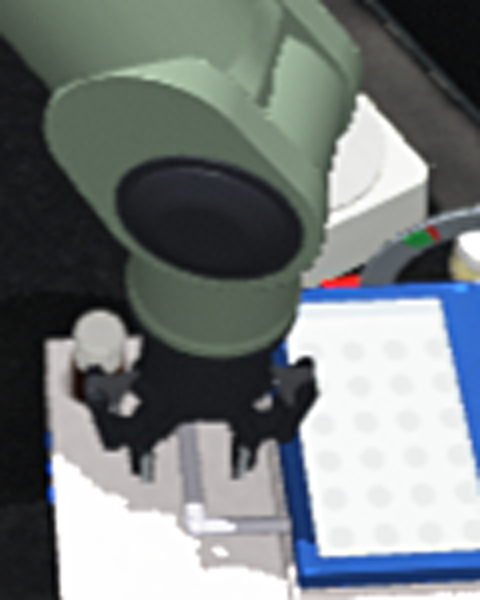

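servo_tool([
  [[0,0,0],[0,0,0],30],
  [[0,0,0],[0,0,0],20],
  [[0,0,0],[0,0,0],10],
  [[0,0,0],[0,0,0],5],
  [[0,0,0],[0,0,0],3],
  [[0,0,0],[0,0,0],3],
  [[0,0,0],[0,0,0],3],
], grip_force=40)

```text
clock: 13.15
ee_pos: [0.4755, -0.2696, 0.0874]
orientation: [-1.57, 0.004, -0.469]
contact_force: [-10.3, 5.5, 6.0]
gripper_width: 0.122
```

Run:
```python
from h import *
shift([.481,-.261,.086],-.468)
s=viewer.read_camera("scene")
crop(s,265,190,385,340,4,"pics/p1.png")
for q in np.arange(0,1.21,.1): print(round(q,2),[round(200*(1-np.cos(q)),1),round(-200*np.sin(q),1)])
```

```text
t 13.15 at [ 0.4755 -0.2696  0.0874] rpy [-1.57   0.004 -0.469] F [-10.3   5.5   6. ] w 0.122
shift [ 1.   1.4 10.2] turn [-0.    -0.001 -0.004]
0.0 [np.float64(0.0), np.float64(-0.0)]
0.1 [np.float64(1.0), np.float64(-20.0)]
0.2 [np.float64(4.0), np.float64(-39.7)]
0.3 [np.float64(8.9), np.float64(-59.1)]
0.4 [np.float64(15.8), np.float64(-77.9)]
0.5 [np.float64(24.5), np.float64(-95.9)]
0.6 [np.float64(34.9), np.float64(-112.9)]
0.7 [np.float64(47.0), np.float64(-128.8)]
0.8 [np.float64(60.7), np.float64(-143.5)]
0.9 [np.float64(75.7), np.float64(-156.7)]
1.0 [np.float64(91.9), np.float64(-168.3)]
1.1 [np.float64(109.3), np.float64(-178.2)]
1.2 [np.float64(127.5), np.float64(-186.4)]
```

View pics/p1.png

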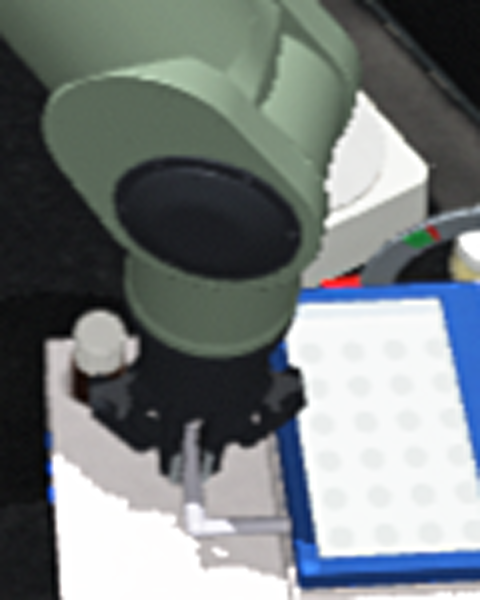

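servo_tool([
  [[0,-4,0],[0,0,0],3],
  [[0.2,-10,0],[0,0,0],3],
  [[0.8,-18,0],[0,0,0],3],
  [[2,-27.9,0],[0,0,0],3],
  [[3.6,-37.8,0],[0,0,0],3],
  [[5.7,-47.5,0],[0,0,0],3],
  [[8.4,-57.2,0],[0,0,0],3],
  [[11.4,-66.7,0],[0,0,0],3],
  [[15,-76,0],[0,0,0],3],
  [[19,-85.2,0],[0,0,0],3],
  [[22.6,-92.4,0],[0,0,0],3],
  [[24.5,-95.9,0],[0,0,0],3],
  [[24.5,-95.9,0],[0,0,0],3],
], grip_force=40)

```text
clock: 14.5
ee_pos: [0.496, -0.28, 0.184]
orientation: [-1.569, 0.009, -0.469]
contact_force: [-16.0, 8.8, 6.3]
gripper_width: 0.116
```

```bash
cat >> h.py <<'E'
B0=np.array([.4755,-.2696,.0874]); E=np.array([np.cos(-.469),np.sin(-.469),0])
def barq():
    st=r.state(); d=st["ee_pos"]-B0
    x=200-(d@E)*1000; z=d[2]*1000
    print("t",round(st["clock"],2),"q~",round(float(np.arctan2(z,x)),3),"rad",round(float(np.hypot(x,z)),1),"F",st["contact_force"].round(1),"w",round(st["gripper_width"],3),"rpy",st["orientation"].round(3))
E
python3 - <<'E'
from h import *
barq()
s=viewer.read_camera("scene")
crop(s,265,150,425,340,3,"pics/q1.png")
E
```

```text
t 14.5 q~ 0.499 rad 201.7 F [-16.    8.8   6.3] w 0.116 rpy [-1.569  0.009 -0.469]
```

View pics/q1.png

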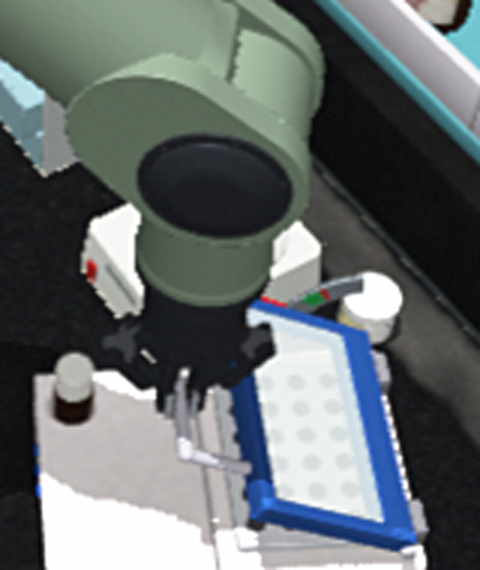

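servo_tool([
  [[1.9,-3.5,0],[0,0,0],3],
  [[5,-8.6,0],[0,0,0],3],
  [[9.3,-15.4,0],[0,0,0],3],
  [[15.1,-23.5,0],[0,0,0],3],
  [[21.3,-31.4,0],[0,0,0],3],
  [[27.8,-39,0],[0,0,0],3],
  [[34.7,-46.2,0],[0,0,0],3],
  [[42,-53,0],[0,0,0],3],
  [[47,-57,0],[0,0,0],3],
  [[49.6,-59.5,0],[0,0,0],3],
  [[49.6,-59.5,0],[0,0,0],3],
])

```text
clock: 15.65
ee_pos: [0.5398, -0.3022, 0.2452]
orientation: [-1.568, 0.01, -0.469]
contact_force: [-20.1, 14.1, 27.0]
gripper_width: 0.119
```

Run:
```python
from h import *
barq()
s=viewer.read_camera("scene")
crop(s,265,120,425,310,3,"pics/r1.png")
```

```text
t 15.65 q~ 0.89 rad 203.1 F [-20.1  14.1  27. ] w 0.119 rpy [-1.568  0.01  -0.469]
```

View pics/r1.png

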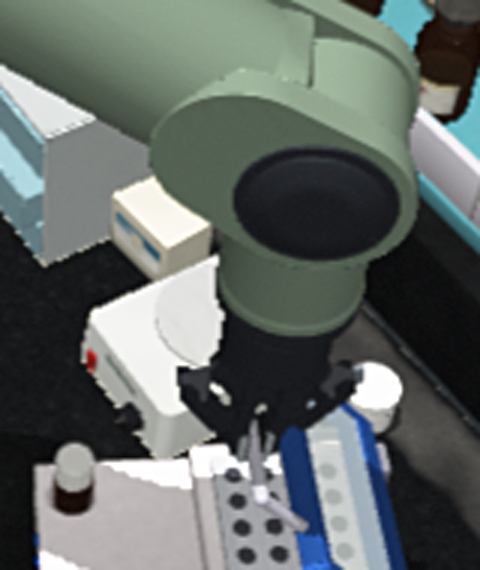

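Run:
```python
from h import *
from scipy.optimize import fsolve
P=[np.zeros(2)]+[np.array([(np.array(p)-B0)@E*1000,(p[2]-B0[2])*1000]) for p in([.496,-.28,.184],[.5398,-.3022,.2452])]
print(P)
# center from P1,P2 at R=200
f=lambda c:[np.hypot(*(P[1]-c))-200,np.hypot(*(P[2]-c))-200]
c=fsolve(f,[200,0]);print(c,np.hypot(*c),[np.arctan2(p[1]-c[1],c[0]-p[0]) for p in P])
# circle thru 3
f=lambda v:[np.hypot(*(p-v[:2]))-v[2] for p in P]
print(fsolve(f,[200,0,200]))
s=viewer.read_camera("scene");crop(s,320,215,400,265,9,"pics/s1.png")
h=np.array([.4705,-.1717,0])+.25*E-.075*np.array([-E[1],E[0],0]);y=np.array([-E[1],E[0],0])
h[2]=.105
im=cv2.imread("pics/s1.png")
for q,col in((.74,(0,255,255)),(.94,(0,255,255)),(1.0,(255,0,255)),(.85,(255,255,255))):
    for R in(.05,.077):
        X=h+.1095*y+R*(-np.cos(q)*E+np.sin(q)*np.array([0,0,1])); u=((proj(s,[X])[0]-[320,215]+.5)*9-.5).astype(int); cv2.circle(im,tuple(map(int,u)),3,col,-1)
cv2.imwrite("pics/s2.png",im)
```

```text
[array([0., 0.]), array([22.98716764, 96.6       ]), array([ 72.09195325, 157.8       ])]
[200.50241915   4.46783688] 200.55219184046643 [np.float64(-0.02227951977206079), np.float64(0.4787395717833967), np.float64(0.8736240800339345)]
[202.5308134    2.84032275 202.55072897]
```

View pics/s2.png

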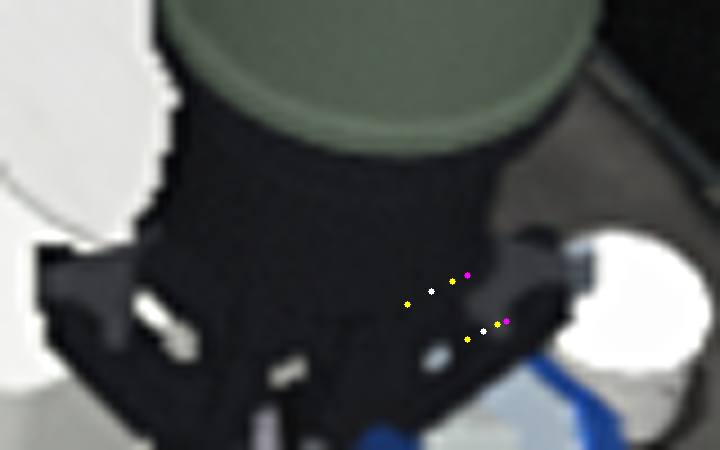

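servo_tool([
  [[0,0,0],[0,0,0],3],
  [[2.8,-2.3,0],[0,0,0],3],
  [[7.6,-6.1,0],[0,0,0],3],
  [[14.1,-10.8,0],[0,0,0],3],
  [[20.7,-15.3,0],[0,0,0],3],
  [[27.6,-19.5,0],[0,0,0],3],
  [[34.6,-23.4,0],[0,0,0],3],
  [[41.8,-27.1,0],[0,0,0],3],
  [[47.3,-29.6,0],[0,0,0],3],
  [[47.3,-29.6,0],[0,0,0],3],
  [[47.3,-29.6,0],[0,0,0],3],
  [[47.3,-29.6,0],[0,0,0],3],
])

```text
clock: 16.95
ee_pos: [0.5826, -0.3239, 0.2748]
orientation: [-1.568, 0.01, -0.469]
contact_force: [-2.0, 2.7, 6.8]
gripper_width: 0.119
```

Run:
```python
from h import *
barq()
d=r.state()["ee_pos"]-B0;x=201.5-d@E*1000;z=d[2]*1000-3.7;print("q2",np.arctan2(z,x),np.hypot(x,z))
s=viewer.read_camera("scene");t=viewer.read_camera("top")
crop(s,265,100,425,310,2.8,"pics/u1.png");crop(t,330,110,440,250,4,"pics/u2.png")
```

```text
t 16.95 q~ 1.168 rad 203.7 F [-2.   2.7  6.8] w 0.119 rpy [-1.568  0.01  -0.469]
q2 1.1534801970005155 200.9526266462884
```

View pics/u1.png

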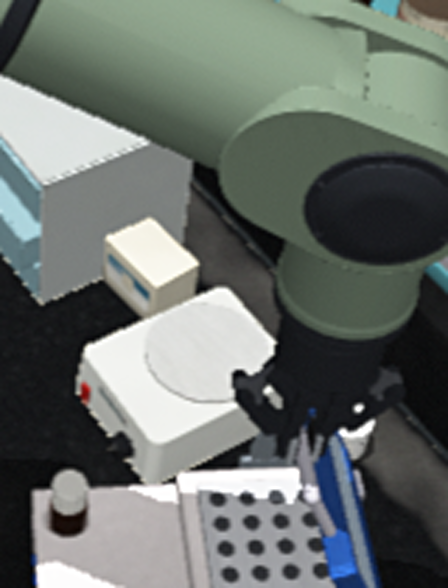

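View pics/u2.png

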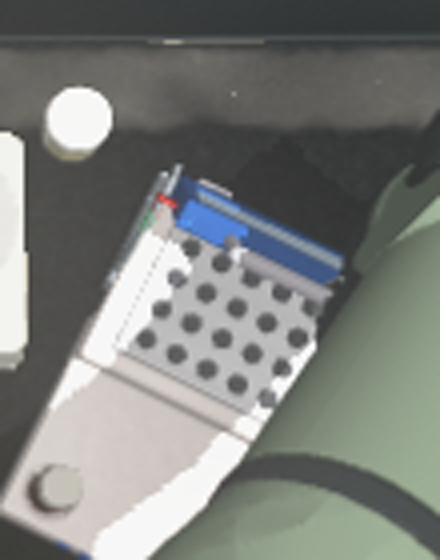

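servo_tool([
  [[-2.5,1.1,0],[0,0,0],3],
  [[-7.8,3.7,0],[0,0,0],3],
  [[-13.2,6.5,0],[0,0,0],3],
  [[-18.5,9.4,0],[0,0,0],3],
  [[-23.7,12.5,0],[0,0,0],3],
  [[-28.8,15.7,0],[0,0,0],3],
  [[-33.8,19.1,0],[0,0,0],3],
  [[-38.7,22.6,0],[0,0,0],3],
  [[-43.5,26.3,0],[0,0,0],3],
  [[-48.1,30.1,0],[0,0,0],3],
  [[-51.2,32.7,0],[0,0,0],3],
  [[-52.7,34.1,0],[0,0,0],3],
  [[-52.7,34.1,0],[0,0,0],3],
  [[-52.7,34.1,0],[0,0,0],3],
  [[-52.7,34.1,0],[0,0,0],3],
])

```text
clock: 18.55
ee_pos: [0.5353, -0.2999, 0.2413]
orientation: [-1.568, 0.01, -0.469]
contact_force: [-1.3, -0.7, 0.7]
gripper_width: 0.123
```

Run:
```python
from h import *
barq()
d=r.state()["ee_pos"]-B0;x=201.5-d@E*1000;z=d[2]*1000-3.7;print("q2",np.arctan2(z,x),np.hypot(x,z),r.state()["qd"].round(4))
s=viewer.read_camera("scene");t=viewer.read_camera("top")
crop(s,265,120,425,310,3,"pics/v1.png");crop(t,350,130,400,200,8,"pics/v2.png")
G=np.array([[u,v] for v in range(240,295) for u in range(272,306)]);G=G[s["z_map"][G[:,1],G[:,0]]>0];P=depthpts(s,G)
m=(P[:,2]>.109)&(P[:,2]<.121)&(np.hypot(P[:,0]-.47,P[:,1]+.172)<.03);print(m.sum(),P[m].mean(0))
barq()
```

```text
t 18.55 q~ 0.858 rad 203.4 F [-1.3 -0.7  0.7] w 0.123 rpy [-1.568  0.01  -0.469]
q2 0.8404911520647118 201.60790520857898 [-0.0008 -0.0017  0.0002  0.0029 -0.001   0.0003 -0.0009]
109 [ 0.47157943 -0.1741373   0.11249575]
t 18.65 q~ 0.858 rad 203.4 F [-1.7  0.4  1.4] w 0.126 rpy [-1.568  0.01  -0.469]
```

View pics/v1.png

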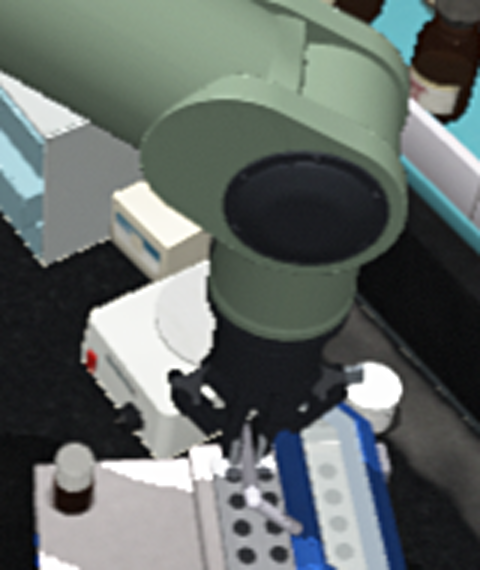

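View pics/v2.png

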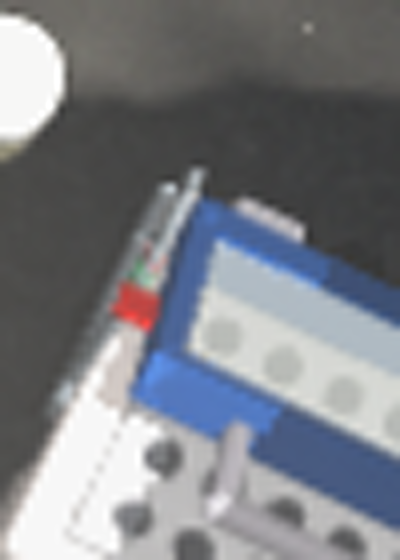

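Run:
```python
from h import *
t=viewer.read_camera("top");cc=t["pixels"].astype(int)
z=np.zeros(cc.shape[:2],bool);z[150:200,345:375]=True
red=((cc[...,2]-cc[...,1]>80)&(cc[...,2]-cc[...,0]>80))&z
n,lab,st,cen=cv2.connectedComponentsWithStats(red.astype(np.uint8));k=1+st[1:,4].argmax();now=cen[k];print(st[k],now)
y=np.array([-E[1],E[0],0]);h=np.array([.4705,-.1717,.105])+.25*E-.075*y
for name,uv in(("shut",[357.97,180.6]),("now",now)):
    o,d=ray(t,[uv]);d=d[0]
    for Y in(.108,.113,.118):
        X=o+d*(((h-o)@y+Y)/(d@y)); print(name,Y,"q",round(float(np.arctan2(X[2]-h[2],-(X-h)@E)),3),"r",round(float(np.linalg.norm([X[2]-h[2],(X-h)@E])),4))
barq()
```

```text
[364 166   6   5  19] [366.52631579 167.84210526]
shut 0.108 q -0.149 r 0.0884
shut 0.113 q 0.405 r 0.1106
shut 0.118 q 0.713 r 0.1532
now 0.108 q 0.737 r 0.0779
now 0.113 q 0.965 r 0.1287
now 0.118 q 1.062 r 0.1825
t 18.7 q~ 0.858 rad 203.4 F [-2.5  0.2  2.4] w 0.12 rpy [-1.568  0.01  -0.469]
```

Run:
```python
from h import *
print(r.close_job()); barq()
```

```text
the job is handed in; nothing more can be done
None
the job is handed in; nothing more can be done
```

The bottle is seated and released in the well, and the hatch is held still with the fingers on the bar at about 0.84 rad, inside the green band. I handed the job in at about 18.7 s of the 53 s allowed, and it reported no verdict.

- **Bottle:** I took the amber bottle with the white cap, not the turquoise look-alike. It touched the well floor at the expected height, pressing with about 37 N in that one push. After release the camera put its cap within about 3 mm of the well centre, standing upright, and its position had not changed at the end.
- **Hatch:** I pinched the bar with 40 N, raised the hatch to about 1.15 rad and eased it back at about 0.3 rad/s. It never dropped. At the end the joint speeds were near zero and the outside force was about 3 N.
- **Beaker, tape roll and timer:** the arm never went down near the tape roll. Nothing suggested contact with any of the three, but I did not re-measure where they stand.

**Checks that were weak or disagreed:**
- **Hatch angle:** it comes from the tool position, and my two circle fits gave 0.84 and 0.86 rad. Both are inside the band.
- **Pointer:** the gripper hid it in the scene camera. From the top camera it looked to be at the green band (about 0.8 rad), but that angle is poorly determined.
- **Camera agreement:** the two cameras differed by 4–6 mm on the incubator's position. I used the average, and the bottle going in without resistance bore it out.

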